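# Put the test weights back in their cups

### The arm

A 6-joint arm with a two-finger parallel gripper is mounted at the origin on the work surface. World frame = base frame: x ahead of the robot, y to its left, z up, the work surface at z = 0. Lengths are in m, angles in rad, forces in N, time in s.
With the tool pointing down it reaches from about 0.25 to 0.775 m from the base axis. Payload 4 kg.
Tool frame: the origin (TCP) lies at the very end of the fingers, on their centre line; the grasp point (between the pads) lies 19 mm behind it (tcp_to_grasp is the distance from the TCP to the grasp point, in m); z points along the fingers, y is the line along which they close (so a half turn about z gives the same grasp; the last joint's range is limited). The gripper opens to 94 mm and grips with 3 to 60 N. Pads are 16 mm wide; open, the fingers measure 119 mm over their backs; the gripper's body (75 mm by 177 mm) begins 78 mm behind the grasp point.
Start: joints at [1.016, 0.087, 1.371, -0, 1.684, -0.103], TCP at [0.24, 0.495, 0.206] pointing down, gripper open.
Joint ranges: [-3.1, 3.1], [-0.76, 2.03], [0.27, 2.55], [-1.08, 4.22], [0.17, 2.65], [-2.57, 2.57]. Speed limits (rad/s): [2.79, 2.79, 3.14, 3.14, 3.14, 3.14].

### API

Orientations are given as [roll, pitch, yaw] about the fixed x, y, z axes, in that order (R = Rz(yaw) Ry(pitch) Rx(roll)).
In Python, from bench import * gives the robot as it stands.
- The arm moves only by the tool move_tool, called after ">>>" by a JSON object that holds its "method" and its "body". Schema: {"type":"object","properties":{"rows":{"type":"array","items":{"type":"number"},"minItems":5,"maxItems":100},"only":{"type":"string"},"quiet":{"type":"boolean"},"lines":{"type":"string"}},"required":["rows"],"additionalProperties":false}. rows is one flat list of numbers that holds 1 to 20 rows one after another, with no inner brackets; each row has 5 numbers: the finger opening in m, then dx, dy, dz in a scale on which 1.0 is 0.8 m, then a turn about the tool's z in shares of 90 degrees (1.0 is 90 degrees); each row shifts and turns the commanded pose from where the row before left it, along the tool's axes as they then stand; what a row does not reach is not made up. A row lasts 1/12 s, in which the tool goes at most 0.0417 m and 0.125 rad, less where a joint would pass 70% of its speed; a pose out of reach is approached as far as the arm can. The fingers move at their own pace and stop on an object; the grip force is fixed at half the most. Time passes only in rows, so rows that do not move let the fingers close. The tool returns the time, the measured TCP pose, the force, the opening and the grip force at its end. only (a regular expression) keeps the lines of the reply that match it, lines (a string "A,B") keeps lines A to B, and quiet returns only ok. A shift or turn number past 1, either way, is cut back to 1. Input that does not fit is refused with a message, and nothing moves.
- get_obs(): the state, without advancing time (a new reading comes with each control period).
- snapshot(name): name is "side" or "top"; returns a dict with "color" (384x512x3 uint8, blue, green, red), "fx", "fy", "cx", "cy" (pixels), "extrinsics" (4x4, takes a point from world to camera coordinates). Camera axes: x right, y down, z forward; pixel columns grow to the right and rows downward; lengths in m; the calibration is good to about 2 mm. A picture is of the moment at which its call begins. There is no depth.
- close_job(): hands the job in; it is judged then, once.
The state is a dict: "time": time; "joint_positions": joint angles; "qvel": joint speeds; "joint_torque": joint torques, N m; "tool_pos": TCP position; "ee_rot": TCP orientation; "wrist_force": force on the tool from outside, world axes, zero at the start; "wrist_torque": the same for the moment, N m; "width": finger opening in m; "finger_force": force on a finger pad.
Only numpy, scipy, OpenCV 4.12 (cv2) and the standard library are available. Lean on these libraries where they do the work, as an engineer would, in place of code of your own. Each camera call takes 0.05 s, during which the arm holds its last target. There are 200 camera calls.

### The job

Put the four knobbed steel test weights away in the wooden cups, one in each, matched by size: the largest weight in the largest cup and so on down to the smallest. Set each one down gently, without dropping it, so that it stands upright and flat on the cup's floor. Leave the two steel specimens that have no knob where they are.

Things in the scene. Friction and masses are not known exactly. Their poses are not given: they have to be found in the camera images.
- weight_a: the largest test weight: upright steel cylinder 64 mm across and 30 mm high, with a knob on top: a neck 12 mm across and 10 mm tall, then a head 18 mm across and 16 mm tall, 56 mm in all. Origin: centre of the underside; z up along its axis. Loose, stands on the bench.
- weight_b: the second largest test weight: upright steel cylinder 52 mm across and 28 mm high, with a knob on top: a neck 12 mm across and 10 mm tall, then a head 18 mm across and 16 mm tall, 54 mm in all. Origin: centre of the underside; z up along its axis. Loose, stands on the bench.
- weight_c: the second smallest test weight: upright steel cylinder 40 mm across and 26 mm high, with a knob on top: a neck 12 mm across and 10 mm tall, then a head 18 mm across and 16 mm tall, 52 mm in all. Origin: centre of the underside; z up along its axis. Loose, stands on the bench.
- weight_d: the smallest test weight: upright steel cylinder 28 mm across and 24 mm high, with a knob on top: a neck 12 mm across and 10 mm tall, then a head 18 mm across and 16 mm tall, 50 mm in all. Origin: centre of the underside; z up along its axis. Loose, stands on the bench.
- cup_a: the largest storage cup, for the largest weight: round brown wooden cup, 78 mm inside and 84 mm outside, floor 5 mm thick, rim 15 mm above the bench. Origin: centre of the underside, on the bench; z up. Fixed to the bench.
- cup_b: the second largest storage cup, for the second largest weight: round brown wooden cup, 66 mm inside and 72 mm outside, floor 5 mm thick, rim 15 mm above the bench. Origin: centre of the underside, on the bench; z up. Fixed to the bench.
- cup_c: the second smallest storage cup, for the second smallest weight: round brown wooden cup, 54 mm inside and 60 mm outside, floor 5 mm thick, rim 15 mm above the bench. Origin: centre of the underside, on the bench; z up. Fixed to the bench.
- cup_d: the smallest storage cup, for the smallest weight: round brown wooden cup, 42 mm inside and 48 mm outside, floor 5 mm thick, rim 15 mm above the bench. Origin: centre of the underside, on the bench; z up. Fixed to the bench.
- plain_disc: steel compression specimen, no knob: plain upright cylinder 52 mm across, 28 mm high; stays where it is. Origin: centre of the underside; z up. Loose.
- square_block: steel specimen block, no knob: 44 x 44 mm, 30 mm high; stays where it is. Origin: centre of the underside; z up. Loose.
Not all that is in view belongs to the job. Leave any black or turquoise look-alike of the weight_d alone.

How it is judged:
By the outcome, as a careful person would: the job done as asked, in the order asked, and still so for the second after the job is handed in, with the robot touching nothing.
It also fails if it takes over 96 s, if anything falls off the work surface, if the arm or the gripper's body presses on something with over 40 N, if the wrist force passes 120 N, or if a joint passes its speed limit or range.

## Working session

There is one attempt and no reset: what is moved stays moved. The work goes in short steps, Python scripts to look and compute and a tool call to move; the robot and the scene stay as the last step left them, time stands still between calls to the robot, and variables do not carry over. Pictures are saved under pics/ and viewed, at most 14 in all, crops included, and the job is handed in when it is done.

```bash
mkdir -p pics; ls
```

Run:
```python
from bench import *
import cv2
for n in("top","side"):
    s=snapshot(n); cv2.imwrite(f"pics/{n}0.png",s["color"]); print(n,s["fx"],s["fy"],s["cx"],s["cy"],s["extrinsics"])
o=get_obs(); print(o)
```

```text
pics
top 432.7613356764777 432.7613356764777 257.68044299744827 187.17289206867605 [[-0.02265453 -0.99963105 -0.0149847   0.03460139]
 [-0.98726483  0.02473001 -0.15715147  0.53256906]
 [ 0.15746406  0.01123368 -0.98746082  1.04513356]
 [ 0.          0.          0.          1.        ]]
side 359.2933190235776 359.2933190235776 253.64991366216105 190.27188078515007 [[ 0.98259814 -0.1854499  -0.01045133 -0.52454004]
 [-0.14108987 -0.70859543 -0.69136544  0.08358666]
 [ 0.12080789  0.68080897 -0.72242965  0.84790974]
 [ 0.          0.          0.          1.        ]]
{'time': 0.1, 'joint_positions': array([ 1.01589400e+00,  8.78941021e-02,  1.37209097e+00,  9.92019385e-06,
        1.68357780e+00, -1.03103376e-01]), 'qvel': array([-0.00105593, -0.00167628, -0.00300875,  0.0019186 , -0.00024749,
       -0.00012169]), 'joint_torque': array([ 1.10408393e-03, -3.41252267e+01, -3.03302586e+01,  7.18775019e-02,
        3.03783605e-02, -9.65289382e-05]), 'tool_pos': array([0.23986808, 0.49440012, 0.20442027]), 'ee_rot': array([-3.13963391e+00, -2.12583270e-04,  2.68979460e+00]), 'wrist_force': array([ 0.69371379,  0.77570689, -0.15326473]), 'wrist_torque': array([ 0.00929802, -0.0150824 , -0.04093067]), 'finger_force': 0.0, 'width': 0.09390072392426124}
```

View pics/top0.png

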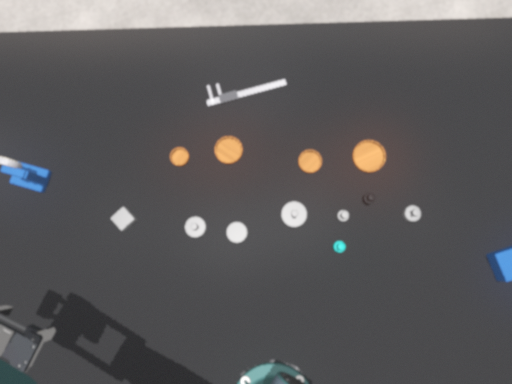

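View pics/side0.png

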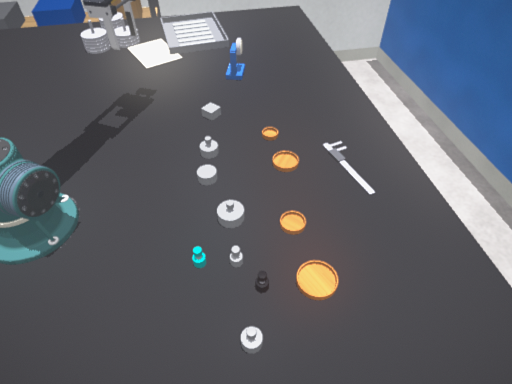

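Top view:
- Cups: d (179,156), b (228,149), c (310,161), a (369,156).
- Knobbed steel weights: a (294,214), b (195,227), c (413,213), d (343,216).
- Specimens to leave: plain disc (236,232), square block (122,218).

There are three candidates for weight_d: (343,216) steel, (368,199) black and (340,247) turquoise. The steel one fits the description. Next I'll confirm it in a crop and measure everything.

Create h.py:
```python
from bench import *
import cv2, numpy as np
from scipy.optimize import minimize
def proj(s,P):
    E=s["extrinsics"]; return cv2.projectPoints(np.float64(P),cv2.Rodrigues(E[:3,:3])[0],E[:3,3],np.array([[s["fx"],0,s["cx"]],[0,s["fy"],s["cy"]],[0,0,1.]]),None)[0][:,0]
def ray(s,uv,z):
    E=s["extrinsics"];R=E[:3,:3];c=-R.T@E[:3,3];d=R.T@[(uv[0]-s["cx"])/s["fx"],(uv[1]-s["cy"])/s["fy"],1]
    return (c+d*(z-c[2])/d[2])[:2]
T=np.linspace(0,2*np.pi,48)
def ring(x,y,r,z): return np.c_[x+r*np.cos(T),y+r*np.sin(T),z+0*T]
def sil(s,x,y,parts):
    m=np.zeros((384*4,512*4),np.uint8)
    for r,z0,z1 in parts:
        h=cv2.convexHull(np.float32(proj(s,np.r_[ring(x,y,r,z0),ring(x,y,r,z1)])))
        cv2.fillPoly(m,[np.int32((h+.5)*4*16)],255,shift=4)
    return cv2.resize(m,(512,384),interpolation=cv2.INTER_AREA)/255.
def masks(s):
    h=cv2.cvtColor(s["color"],cv2.COLOR_BGR2HSV)
    o=((h[...,0]<25)&(h[...,1]>120)&(h[...,2]>70)).astype(float)
    st=np.clip((h[...,2]-45.)/50,0,1)*(h[...,1]<80)
    return o,st
def fit(s,m,uv,parts,zg):
    p=ray(s,uv,zg)
    w=np.zeros((384,512)); c=proj(s,[[*p,zg]])[0]; cv2.circle(w,(int(c[0]),int(c[1])),32 if len(parts)==1 and parts[0][2]<.02 else 28,1,-1)
    f=lambda q:np.sum(w*(sil(s,*(q*.001),parts)-m)**2)
    r=minimize(f,p*1000,method="Nelder-Mead",options=dict(initial_simplex=p*1000+np.array([[0,0],[6,2],[-2,6]]),xatol=.1,fatol=.1))
    return r.x,r.fun
W=dict(a=(32,30),b=(26,28),c=(20,26),d=(14,24)); C=dict(a=42,b=36,c=30,d=24)
def wp(k,z=0):
    r,h=W[k];r/=1e3;h=h/1e3+z
    return [(r,z,h),(.006,h,h+.01),(.009,h+.01,h+.026)]
```

Run:
```python
from h import *
U=dict(top=dict(w=dict(a=(294,214),b=(195,227),c=(413,213),d=(343,216)),c=dict(a=(369,156),b=(228,149),c=(310,161),d=(179,156))),
 side=dict(w=dict(a=(231,213),b=(209,149),c=(252,341),d=(236,258)),c=dict(a=(317,279),b=(286,160),c=(293,222),d=(270,132))))
im=[]
for n in U:
    s=snapshot(n);o,st=masks(s)
    for k in"abcd":
        print(n,k,"w",*fit(s,st,U[n]["w"][k],wp(k),.02),"cup",*fit(s,o,U[n]["c"][k],[(C[k]/1e3,0,.015)],.01))
    u,v=U[n]["w"]["d"]; im.append(cv2.resize(s["color"][v-48:v+48,u-55:u+85],None,fx=5,fy=5,interpolation=2)[:300*2])
cv2.imwrite("pics/crop.png",cv2.resize(np.vstack(im),None,fx=.6,fy=.6))
```

```text
top a w [465.68527161 -68.40576879] 1373.997878046905 cup [ 614.69085799 -268.53796664] 8.82872741253364
top b w [440.54607489 185.43188867] 1308.4806246828143 cup [641.3140969   97.82581891] 10.448396770472895
top c w [ 460.49850033 -368.88530499] 1164.2613265667048 cup [ 605.07305562 -114.82370459] 8.039369473279509
top d w [ 461.06081036 -192.1079018 ] 1432.2739318723568 cup [626.65810148 227.38933925] 7.86325259515571
side a w [467.1506872  -66.34803397] 1370.2891623221835 cup [ 614.15494829 -266.9696428 ] 17.419838523644753
side b w [439.81971037 184.96073528] 1603.9656573625527 cup [640.36590689  99.94936516] 118.65916186082276
side c w [ 461.61926197 -364.23645472] 1179.6946219146482 cup [ 604.30713348 -112.38466479] 16.10785082660515
side d w [ 460.0844715  -189.55451183] 1590.1184242983466 cup [625.17448409 228.76208585] 174.9994925028835
```

View pics/crop.png

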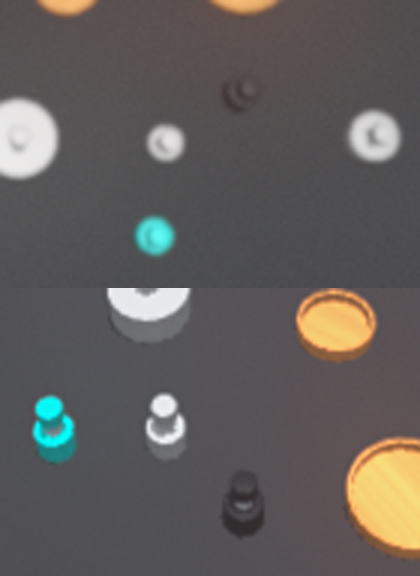

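The crop shows plain steel weight_d at top (343,216) and side (236,258), with the turquoise look-alike to one side and the black one to the other. The steel threshold was too low because it picked up the bench, so I'll refit the weights with a higher one.

Run:
```python
from h import *
U=dict(top=dict(a=(294,214),b=(195,227),c=(413,213),d=(343,216)),side=dict(a=(231,213),b=(209,149),c=(252,341),d=(236,258)))
for n in U:
    s=snapshot(n);h=cv2.cvtColor(s["color"],cv2.COLOR_BGR2HSV)
    for k in"abcd":
        u,v=U[n][k]; p=h[v-25:v+25,u-25:u+25,2]; bg=np.median(p[:, :4]); 
        st=np.clip((h[...,2]-bg-15)/(25.),0,1)*(h[...,1]<80)
        print(n,k,bg,p.max(),*fit(s,st,(u,v),wp(k),.02))
```

```text
top a 87.0 236 [466.27762281 -68.0339152 ] 41.22587558631295
top b 82.0 235 [440.52421096 184.27511796] 25.17211657054979
top c 82.0 220 [ 461.86844395 -368.6575771 ] 12.991659207996923
top d 86.0 228 [ 461.08244113 -192.41892313] 9.606855209534794
side a 89.0 239 [465.60135706 -63.45209644] 66.39068173779316
side b 87.0 239 [439.07881844 187.15320822] 263.53672772010765
side c 84.0 246 [ 460.87635286 -363.01591911] 39.73703467896962
side d 88.0 242 [ 459.73775521 -188.61955087] 32.65810257593233
```

The rows are not in the units I measure in: shifts go in shares of 0.8 m and turns go in shares of 90 degrees. I convert before sending: -0.036 m / 0.8 = -0.045, -0.02 m / 0.8 = -0.025, -0.113 rad / 1.5708 = -0.0719.

>>> {"method": "move_tool", "body": {"rows": [0.04, 0, 0, 0, -0.0719, 0.04, 0, 0, 0, -0.0719, 0.04, 0, 0, 0, -0.0719, 0.04, -0.0125, -0.025, 0, -0.0719, 0.04, -0.0188, -0.045, 0, 0, 0.04, -0.0188, -0.045, 0, 0, 0.04, -0.0188, -0.045, 0, 0, 0.04, -0.0188, -0.045, 0, 0, 0.04, -0.0188, -0.045, 0, 0, 0.04, -0.0188, -0.045, 0, 0, 0.04, -0.0188, -0.045, 0, 0, 0.04, -0.0188, -0.045, 0, 0, 0.04, -0.0188, -0.045, 0, 0, 0.04, -0.0188, -0.045, 0, 0, 0.04, -0.0188, -0.045, 0, 0, 0.04, -0.0188, -0.045, 0, 0, 0.04, -0.0188, -0.045, 0, 0, 0.04, -0.0188, -0.045, 0, 0, 0.04, -0.0063, -0.025, 0, 0, 0.04, 0, -0.0125, 0, 0]}}

```text
time: 1.97
tool_pos: [0.4634, -0.0629, 0.205]
ee_rot: [-3.141, -0.001, 3.138]
wrist_force: [-0.2, -0.7, 0.9]
width: 0.04
finger_force: 0.0
```

>>> {"method": "move_tool", "body": {"rows": [0.04, 0, 0, 0, 0, 0.04, 0, 0, 0, 0]}}

```text
time: 2.13
tool_pos: [0.4626, -0.0596, 0.2054]
ee_rot: [3.141, -0.0, 3.141]
wrist_force: [-0.2, 0.0, -0.0]
width: 0.0402
finger_force: 0.0
```

```bash
python3 -c "
from bench import *;print(get_obs())"
```

```text
{'time': 2.1333, 'joint_positions': array([-2.50498952e-01, -1.00175828e-01,  1.55712946e+00,  9.47569237e-04,
        1.68521125e+00, -1.82087445e+00]), 'qvel': array([ 0.02863782, -0.01237812,  0.00457403,  0.0013995 ,  0.00059472,
        0.00213463]), 'joint_torque': array([-8.35940391e-01, -2.54524595e+01, -3.02879584e+01, -1.20810564e-01,
        3.27354879e-02, -2.06854072e-02]), 'tool_pos': array([ 0.46256417, -0.05959373,  0.20544179]), 'ee_rot': array([ 3.14053890e+00, -3.21389027e-04,  3.14127990e+00]), 'wrist_force': array([-0.17261724,  0.0112678 , -0.02846967]), 'wrist_torque': array([ 0.05170786, -0.02888626, -0.04458086]), 'finger_force': 0.0, 'width': 0.04021462346762527}
```

In the tool's units: 0.03 m / 0.8 = 0.0375, 0.01 m / 0.8 = 0.0125.

>>> {"method": "move_tool", "body": {"rows": [0.04, -0.0038, -0.0088, 0.0313, 0, 0.04, 0, 0, 0.0375, 0, 0.04, 0, 0, 0.0375, 0, 0.04, 0, 0, 0.0313, 0, 0.04, 0, 0, 0.0125, 0, 0.04, 0, 0, 0, 0, 0.04, 0, 0, 0, 0, 0.04, 0, 0, 0, 0]}}

```text
time: 2.8
tool_pos: [0.4673, -0.0668, 0.0877]
ee_rot: [-3.141, 0.004, -3.14]
wrist_force: [0.0, 0.5, -0.4]
width: 0.0395
finger_force: 0.0
```

Run:
```python
from h import *
im=[]
for n,(u,v) in dict(top=(294,214),side=(231,205)).items():
    s=snapshot(n); im.append(cv2.resize(s["color"][v-40:v+40,u-50:u+50],None,fx=4,fy=4,interpolation=2))
cv2.imwrite("pics/a1.png",np.hstack(im))
```

```text
(no output)
```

View pics/a1.png

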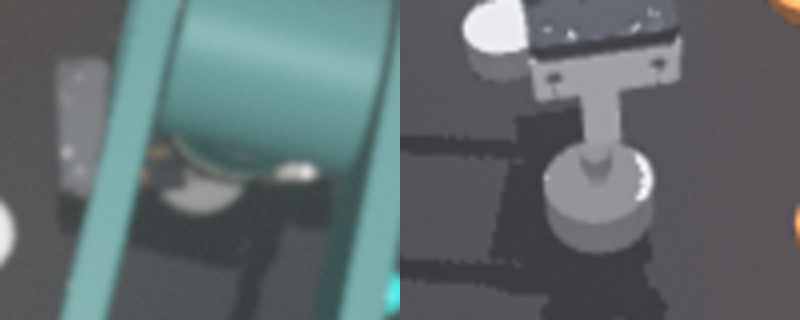

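The side view shows the finger in line with the knob of weight_a, so I'll go down to about z=0.036 and close.

In the tool's units: 0.02 m / 0.8 = 0.025, 0.011 m / 0.8 = 0.0138.

>>> {"method": "move_tool", "body": {"rows": [0.04, 0.0013, 0, 0.025, 0, 0.04, 0, 0, 0.025, 0, 0.04, 0, 0, 0.0138, 0, 0.04, 0, 0, 0, 0, 0.04, 0, 0, 0, 0]}}

```text
time: 3.32
tool_pos: [0.4651, -0.0672, 0.0348]
ee_rot: [3.141, -0.0, -3.141]
wrist_force: [0.1, 0.7, -0.8]
width: 0.0402
finger_force: 0.0
```

>>> {"method": "move_tool", "body": {"rows": [0, 0, 0, 0, 0, 0, 0, 0, 0, 0, 0, 0, 0, 0, 0, 0, 0, 0, 0, 0, 0, 0, 0, 0, 0, 0, 0, 0, 0, 0]}}

```text
time: 3.82
tool_pos: [0.4658, -0.0653, 0.0356]
ee_rot: [3.138, 0.002, -3.141]
wrist_force: [-0.1, 5.5, 3.1]
width: 0.0173
finger_force: 30.0
```

In the tool's units: -0.02 m / 0.8 = -0.025, -0.015 m / 0.8 = -0.0188.

>>> {"method": "move_tool", "body": {"rows": [0, 0, 0, -0.0063, 0, 0, 0, 0, -0.0125, 0, 0, 0, 0, -0.025, 0, 0, 0, 0, -0.025, 0, 0, 0, 0, -0.0188, 0, 0, 0, 0, 0, 0]}}

```text
time: 4.32
tool_pos: [0.4667, -0.068, 0.1078]
ee_rot: [-3.139, 0.006, 3.142]
wrist_force: [1.6, -0.5, -6.1]
width: 0.0167
finger_force: 30.0
```

>>> {"method": "move_tool", "body": {"rows": [0, -0.01, -0.0125, 0, 0, 0, -0.0175, -0.025, 0, 0, 0, -0.0225, -0.0313, 0, 0, 0, -0.0225, -0.0313, 0, 0, 0, -0.0225, -0.0313, 0, 0, 0, -0.0225, -0.0313, 0, 0, 0, -0.0225, -0.0313, 0, 0, 0, -0.0225, -0.0313, 0, 0, 0, -0.015, -0.0188, 0, 0, 0, -0.0075, -0.0075, 0, 0, 0, 0, 0, 0, 0, 0, 0, 0, 0, 0, 0, 0, 0, 0, 0, 0, 0, 0, 0, 0]}}

```text
time: 5.48
tool_pos: [0.6122, -0.2668, 0.104]
ee_rot: [3.141, -0.001, -3.14]
wrist_force: [-0.9, -0.1, -7.8]
width: 0.0172
finger_force: 30.0
```

Run:
```python
from h import *
im=[]
for n,(u,v) in dict(top=(369,156),side=(317,260)).items():
    s=snapshot(n); im.append(cv2.resize(s["color"][v-60:v+60,u-60:u+60],None,fx=3.3,fy=3.3,interpolation=2))
cv2.imwrite("pics/a2.png",np.hstack(im))
```

```text
(no output)
```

View pics/a2.png

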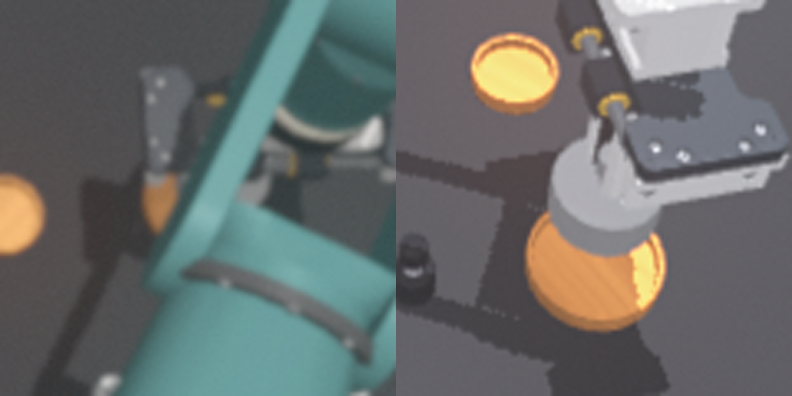

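Weight_a hangs upright over cup_a. I'll correct 2 mm in x and 1 mm in y, then lower it.

In the tool's units: 0.02 m / 0.8 = 0.025, 0.005 m / 0.8 = 0.0063.

>>> {"method": "move_tool", "body": {"rows": [0, -0.0025, -0.0013, 0.0125, 0, 0, 0, 0, 0.025, 0, 0, 0, 0, 0.0188, 0, 0, 0, 0, 0.0063, 0, 0, 0, 0, 0.005, 0, 0, 0, 0, 0.0038, 0, 0, 0, 0, 0.0025, 0, 0, 0, 0, 0, 0, 0, 0, 0, 0, 0, 0, 0, 0, 0, 0, 0, 0, 0, 0, 0]}}

```text
time: 6.5
tool_pos: [0.6154, -0.2693, 0.0463]
ee_rot: [-3.141, 0.001, -3.141]
wrist_force: [0.5, 0.5, -8.0]
width: 0.0175
finger_force: 30.0
```

Run:
```python
from h import *
u,v=317,260;s=snapshot("side"); cv2.imwrite("pics/a3.png",cv2.resize(s["color"][v-60:v+60,u-60:u+60],None,fx=4,fy=4,interpolation=2))
```

```text
(no output)
```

View pics/a3.png

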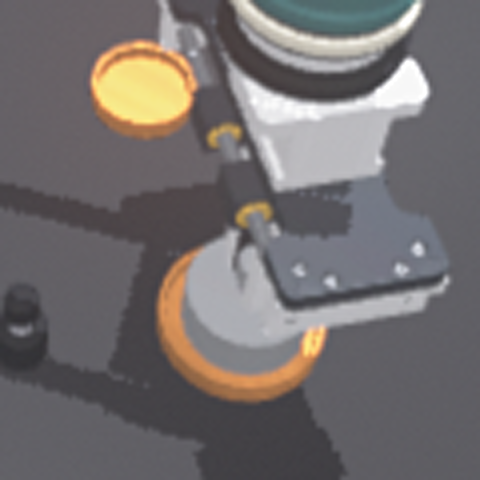

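Weight_a is inside the rim of cup_a, not yet touching the floor. I'll lower it slowly to contact.

In the tool's units: 0.0015 m / 0.8 = 0.0019, 0.001 m / 0.8 = 0.0013.

>>> {"method": "move_tool", "body": {"rows": [0, 0, 0, 0.0019, 0, 0, 0, 0, 0.0019, 0, 0, 0, 0, 0.0013, 0, 0, 0, 0, 0, 0, 0, 0, 0, 0, 0]}}

```text
time: 6.97
tool_pos: [0.6148, -0.269, 0.0412]
ee_rot: [3.141, -0.0, -3.141]
wrist_force: [-0.5, 0.5, -8.1]
width: 0.017
finger_force: 30.0
```

>>> {"method": "move_tool", "body": {"rows": [0, 0, 0, 0.0013, 0, 0, 0, 0, 0, 0, 0, 0, 0, 0, 0]}}

```text
time: 7.22
tool_pos: [0.6151, -0.2692, 0.0408]
ee_rot: [-3.141, 0.0, -3.141]
wrist_force: [-0.7, -0.3, -6.2]
width: 0.0171
finger_force: 30.0
```

>>> {"method": "move_tool", "body": {"rows": [0, 0, 0, 0.0013, 0, 0, 0, 0, 0, 0, 0, 0, 0, 0, 0]}}

```text
time: 7.47
tool_pos: [0.6151, -0.2692, 0.0407]
ee_rot: [-3.141, 0.001, -3.141]
wrist_force: [-2.7, 1.1, 0.3]
width: 0.0171
finger_force: 30.0
```

Wrist force went from -8 N to about 0, so weight_a stands on the floor. Next I'll release, rise and move over weight_b.

In the tool's units: -0.03 m / 0.8 = -0.0375, -0.02 m / 0.8 = -0.025.

>>> {"method": "move_tool", "body": {"rows": [0.04, 0, 0, 0, 0, 0.04, 0, 0, 0, 0, 0.04, 0, 0, 0, 0, 0.04, 0, 0, 0, 0, 0.04, 0, 0, 0, 0, 0.04, 0, 0, -0.0125, 0, 0.04, 0, 0, -0.025, 0, 0.04, 0, 0, -0.0375, 0, 0.04, 0, 0, -0.0375, 0, 0.04, 0, 0, 0, 0]}}

```text
time: 8.3
tool_pos: [0.6186, -0.271, 0.1389]
ee_rot: [-3.135, 0.013, -3.141]
wrist_force: [1.3, -0.8, 2.1]
width: 0.0399
finger_force: 0.0
```

>>> {"method": "move_tool", "body": {"rows": [0.04, 0.0088, 0.0225, 0, 0, 0.04, 0.0156, 0.0406, 0, 0, 0.04, 0.0156, 0.0406, 0, 0, 0.04, 0.0156, 0.0406, 0, 0, 0.04, 0.0156, 0.0406, 0, 0, 0.04, 0.0156, 0.0406, 0, 0, 0.04, 0.0156, 0.0406, 0, 0, 0.04, 0.0156, 0.0406, 0, 0, 0.04, 0.0156, 0.0406, 0, 0, 0.04, 0.0156, 0.0406, 0, 0, 0.04, 0.0156, 0.0406, 0, 0, 0.04, 0.0156, 0.0406, 0, 0, 0.04, 0.0156, 0.0406, 0, 0, 0.04, 0.0156, 0.0406, 0, 0, 0.04, 0.0075, 0.0188, 0, 0, 0.04, 0, 0, 0, 0, 0.04, 0, 0, 0, 0, 0.04, 0, 0, 0, 0]}}

```text
time: 9.8
tool_pos: [0.4398, 0.1858, 0.1298]
ee_rot: [-3.141, 0.001, 3.142]
wrist_force: [-0.2, 0.8, -0.6]
width: 0.0402
finger_force: 0.0
```

Run:
```python
from h import *
im=[]
for u,v in((317,260),(209,140)):
    s=snapshot("side"); im.append(cv2.resize(s["color"][v-45:v+45,u-45:u+45],None,fx=4.4,fy=4.4,interpolation=2))
cv2.imwrite("pics/b1.png",np.hstack(im))
```

```text
(no output)
```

View pics/b1.png

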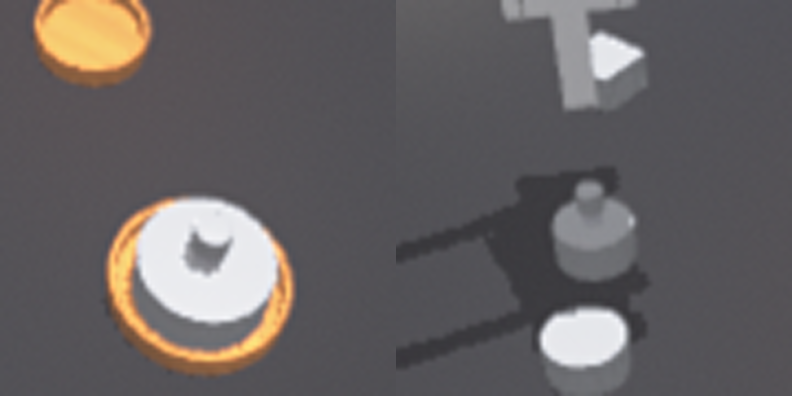

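Weight_a sits flat in cup_a, and the gripper is aligned above weight_b.

In the tool's units: 0.03 m / 0.8 = 0.0375, 0.025 m / 0.8 = 0.0313.

>>> {"method": "move_tool", "body": {"rows": [0.04, 0, 0, 0.025, 0, 0.04, 0, 0, 0.0375, 0, 0.04, 0, 0, 0.0313, 0, 0.04, 0, 0, 0.015, 0, 0.04, 0, 0, 0.01, 0, 0.04, 0, 0, 0, 0, 0.04, 0, 0, 0, 0, 0.04, 0, 0, 0, 0]}}

```text
time: 10.57
tool_pos: [0.4407, 0.1863, 0.0359]
ee_rot: [3.141, 0.003, 3.141]
wrist_force: [0.2, 0.2, 1.3]
width: 0.0399
finger_force: 0.0
```

>>> {"method": "move_tool", "body": {"rows": [0, 0, 0, 0, 0, 0, 0, 0, 0, 0, 0, 0, 0, 0, 0, 0, 0, 0, 0, 0, 0, 0, 0, 0, 0, 0, 0, 0, 0, 0]}}

```text
time: 11.07
tool_pos: [0.44, 0.1855, 0.0353]
ee_rot: [-3.14, 0.001, -3.141]
wrist_force: [0.3, -4.8, 5.2]
width: 0.0174
finger_force: 30.0
```

Run:
```python
from h import *
for n in("side",):
    s=snapshot(n);h=cv2.cvtColor(s["color"],cv2.COLOR_BGR2HSV);st=((h[...,2]>150)&(h[...,1]<80)).astype(float)
    v=np.array([(x,y) for x in range(290,345) for y in range(245,300) if st[y,x]]); print(len(v),v.min(0),v.max(0),v.mean(0))
    for z in(.035,):print(ray(s,v.mean(0),z))
```

```text
697 [303 260] [335 294] [318.67431851 273.91535151]
[ 0.61387919 -0.27216974]
```

The grip is a little high on the head, so I'll regrasp 3 mm lower.

In the tool's units: 0.0025 m / 0.8 = 0.0031.

>>> {"method": "move_tool", "body": {"rows": [0.04, 0, 0, 0, 0, 0.04, 0, 0, 0, 0, 0.04, 0, 0, 0, 0, 0.04, 0, 0, 0.0031, 0, 0.04, 0, 0, 0, 0, 0.04, 0, 0, 0, 0]}}

```text
time: 11.62
tool_pos: [0.4389, 0.1866, 0.0314]
ee_rot: [3.141, -0.001, -3.141]
wrist_force: [0.1, -0.7, -0.2]
width: 0.04
finger_force: 0.0
```

>>> {"method": "move_tool", "body": {"rows": [0, 0, 0, 0, 0, 0, 0, 0, 0, 0, 0, 0, 0, 0, 0, 0, 0, 0, 0, 0, 0, 0, 0, 0, 0, 0, 0, 0, 0, 0]}}

```text
time: 12.12
tool_pos: [0.4395, 0.1856, 0.0321]
ee_rot: [-3.14, 0.0, -3.141]
wrist_force: [0.1, -3.5, 1.5]
width: 0.0175
finger_force: 30.0
```

>>> {"method": "move_tool", "body": {"rows": [0, 0, 0, -0.0063, 0, 0, 0, 0, -0.0125, 0, 0, 0, 0, -0.025, 0, 0, 0, 0, -0.025, 0, 0, 0, 0, -0.0188, 0, 0, 0, 0, 0, 0, 0, 0, 0, 0, 0]}}

```text
time: 12.7
tool_pos: [0.4398, 0.1869, 0.1027]
ee_rot: [3.14, 0.002, -3.141]
wrist_force: [-0.6, 0.7, -4.7]
width: 0.0173
finger_force: 30.0
```

In the tool's units: -0.025 m / 0.8 = -0.0313, -0.023 m / 0.8 = -0.0288.

>>> {"method": "move_tool", "body": {"rows": [0, -0.0125, -0.005, 0, 0, 0, -0.025, -0.0113, 0, 0, 0, -0.0313, -0.0138, 0, 0, 0, -0.0313, -0.0138, 0, 0, 0, -0.0313, -0.0138, 0, 0, 0, -0.0313, -0.0138, 0, 0, 0, -0.0313, -0.0138, 0, 0, 0, -0.0288, -0.0125, 0, 0, 0, -0.0188, -0.0088, 0, 0, 0, -0.01, -0.0038, 0, 0, 0, 0, 0, 0, 0, 0, 0, 0, 0, 0, 0, 0, 0, 0, 0]}}

```text
time: 13.78
tool_pos: [0.6392, 0.099, 0.101]
ee_rot: [3.141, -0.002, -3.141]
wrist_force: [0.2, 0.2, -4.5]
width: 0.0173
finger_force: 30.0
```

>>> {"method": "move_tool", "body": {"rows": [0, 0, 0, 0.0125, 0, 0, 0, 0, 0.025, 0, 0, 0, 0, 0.0188, 0, 0, 0, 0, 0.0063, 0, 0, 0, 0, 0, 0, 0, 0, 0, 0, 0, 0, 0, 0, 0, 0, 0, 0, 0, 0, 0]}}

```text
time: 14.45
tool_pos: [0.6413, 0.0986, 0.0537]
ee_rot: [3.141, 0.003, -3.141]
wrist_force: [0.3, -0.3, -4.2]
width: 0.0173
finger_force: 30.0
```

Run:
```python
from h import *
u,v=286,150;s=snapshot("side"); cv2.imwrite("pics/b2.png",cv2.resize(s["color"][v-45:v+45,u-45:u+45],None,fx=5,fy=5,interpolation=2))
```

```text
(no output)
```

View pics/b2.png

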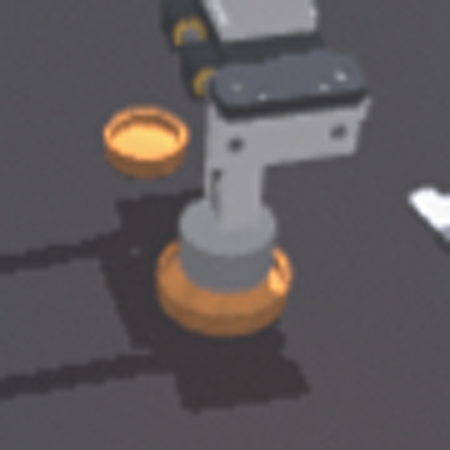

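Weight_b is centred over cup_b with its underside at about 22 mm. I'll lower it slowly.

In the tool's units: 0.004 m / 0.8 = 0.005, 0.003 m / 0.8 = 0.0038.

>>> {"method": "move_tool", "body": {"rows": [0, 0, 0, 0.005, 0, 0, 0, 0, 0.005, 0, 0, 0, 0, 0.0038, 0, 0, 0, 0, 0.0025, 0, 0, 0, 0, 0.0013, 0, 0, 0, 0, 0.0013, 0, 0, 0, 0, 0, 0, 0, 0, 0, 0, 0, 0, 0, 0, 0, 0]}}

```text
time: 15.25
tool_pos: [0.6406, 0.0984, 0.0372]
ee_rot: [3.142, 0.001, -3.141]
wrist_force: [-1.7, 0.3, -3.7]
width: 0.017
finger_force: 30.0
```

>>> {"method": "move_tool", "body": {"rows": [0, 0, 0, 0.0013, 0, 0, 0, 0, 0, 0, 0, 0, 0, 0, 0]}}

```text
time: 15.5
tool_pos: [0.6407, 0.0983, 0.0371]
ee_rot: [-3.141, 0.001, -3.141]
wrist_force: [-2.1, -0.9, 2.2]
width: 0.0169
finger_force: 30.0
```

>>> {"method": "move_tool", "body": {"rows": [0, 0, 0, 0.0013, 0, 0, 0, 0, 0, 0, 0, 0, 0, 0, 0]}}

```text
time: 15.75
tool_pos: [0.6407, 0.0983, 0.0371]
ee_rot: [-3.141, 0.001, -3.141]
wrist_force: [-4.3, -1.9, 5.8]
width: 0.017
finger_force: 30.0
```

In the tool's units: -0.03 m / 0.8 = -0.0375, -0.02 m / 0.8 = -0.025.

>>> {"method": "move_tool", "body": {"rows": [0.04, 0, 0, 0, 0, 0.04, 0, 0, 0, 0, 0.04, 0, 0, 0, 0, 0.04, 0, 0, 0, 0, 0.04, 0, 0, 0, 0, 0.04, 0, 0, -0.0125, 0, 0.04, 0, 0, -0.025, 0, 0.04, 0, 0, -0.0375, 0, 0.04, 0, 0, -0.0375, 0, 0.04, 0, 0, 0, 0, 0.04, 0, 0, 0, 0]}}

```text
time: 16.67
tool_pos: [0.6423, 0.0986, 0.1289]
ee_rot: [3.141, 0.007, -3.141]
wrist_force: [-1.4, -0.3, -0.2]
width: 0.0402
finger_force: 0.0
```

>>> {"method": "move_tool", "body": {"rows": [0.04, 0.0088, -0.0225, 0, 0, 0.04, 0.0156, -0.0406, 0, 0, 0.04, 0.0156, -0.0406, 0, 0, 0.04, 0.0156, -0.0406, 0, 0, 0.04, 0.0156, -0.0406, 0, 0, 0.04, 0.0156, -0.0406, 0, 0, 0.04, 0.0156, -0.0406, 0, 0, 0.04, 0.0156, -0.0406, 0, 0, 0.04, 0.0156, -0.0406, 0, 0, 0.04, 0.0156, -0.0406, 0, 0, 0.04, 0.0156, -0.0406, 0, 0, 0.04, 0.0156, -0.0406, 0, 0, 0.04, 0.0156, -0.0406, 0, 0, 0.04, 0.0156, -0.0406, 0, 0, 0.04, 0.01, -0.025, 0, 0, 0.04, 0, 0, 0, 0, 0.04, 0, 0, 0, 0, 0.04, 0, 0, 0, 0, 0.04, 0, 0, 0, 0]}}

```text
time: 18.25
tool_pos: [0.4634, -0.3606, 0.1243]
ee_rot: [3.14, -0.001, -3.14]
wrist_force: [-0.5, -0.3, 0.6]
width: 0.04
finger_force: 0.0
```

Run:
```python
from h import *
im=[]
for u,v in((286,150),(252,335)):
    s=snapshot("side"); im.append(cv2.resize(s["color"][v-45:v+45,u-45:u+45],None,fx=4.4,fy=4.4,interpolation=2))
cv2.imwrite("pics/c1.png",np.hstack(im))
```

```text
(no output)
```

View pics/c1.png

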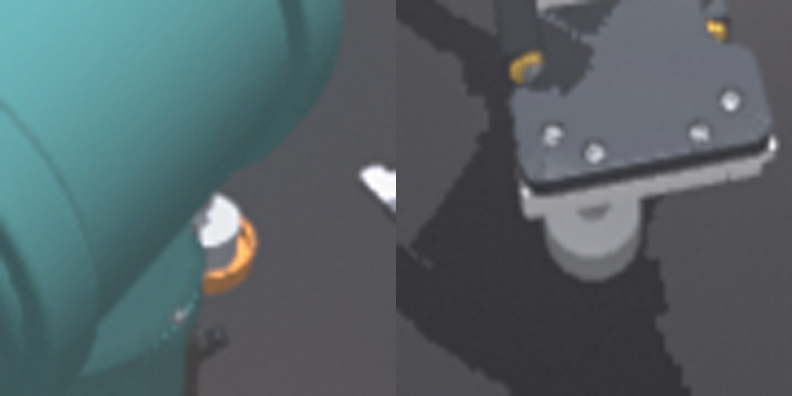

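Weight_b stands in cup_b. I'll correct 2 mm in x and 6 mm in y, then go down on weight_c.

In the tool's units: 0.03 m / 0.8 = 0.0375, -0.006 m / 0.8 = -0.0075.

>>> {"method": "move_tool", "body": {"rows": [0.04, 0.0025, -0.0075, 0.025, 0, 0.04, 0, 0, 0.0375, 0, 0.04, 0, 0, 0.025, 0, 0.04, 0, 0, 0.015, 0, 0.04, 0, 0, 0.01, 0, 0.04, 0, 0, 0, 0, 0.04, 0, 0, 0, 0, 0.04, 0, 0, 0, 0]}}

```text
time: 19.02
tool_pos: [0.462, -0.3688, 0.0367]
ee_rot: [-3.14, 0.002, -3.141]
wrist_force: [0.1, 0.4, 0.3]
width: 0.0401
finger_force: 0.0
```

In the tool's units: 0.004 m / 0.8 = 0.005, 0.002 m / 0.8 = 0.0025.

>>> {"method": "move_tool", "body": {"rows": [0.04, 0.0013, 0.0025, 0.005, 0, 0.04, 0, 0, 0.0013, 0, 0.04, 0, 0, 0, 0, 0.04, 0, 0, 0, 0]}}

```text
time: 19.35
tool_pos: [0.46, -0.3662, 0.0302]
ee_rot: [-3.141, 0.0, -3.141]
wrist_force: [0.3, 0.2, -0.4]
width: 0.0401
finger_force: 0.0
```

>>> {"method": "move_tool", "body": {"rows": [0, 0, 0, 0, 0, 0, 0, 0, 0, 0, 0, 0, 0, 0, 0, 0, 0, 0, 0, 0, 0, 0, 0, 0, 0, 0, 0, 0, 0, 0]}}

```text
time: 19.85
tool_pos: [0.4601, -0.3657, 0.03]
ee_rot: [3.141, 0.0, -3.141]
wrist_force: [-0.1, 0.8, 1.0]
width: 0.0172
finger_force: 30.0
```

>>> {"method": "move_tool", "body": {"rows": [0, 0, 0, -0.0063, 0, 0, 0, 0, -0.0125, 0, 0, 0, 0, -0.025, 0, 0, 0, 0, -0.0313, 0, 0, 0, 0, -0.0375, 0, 0, 0, 0, -0.0125, 0, 0, 0, 0, 0, 0]}}

```text
time: 20.43
tool_pos: [0.4618, -0.368, 0.1345]
ee_rot: [-3.135, 0.006, -3.141]
wrist_force: [0.6, -0.4, -2.9]
width: 0.0174
finger_force: 30.0
```

In the tool's units: 0.029 m / 0.8 = 0.0363, 0.024 m / 0.8 = 0.03.

>>> {"method": "move_tool", "body": {"rows": [0, -0.0088, 0.015, 0, 0, 0, -0.0175, 0.03, 0, 0, 0, -0.02, 0.0363, 0, 0, 0, -0.02, 0.0363, 0, 0, 0, -0.02, 0.0363, 0, 0, 0, -0.02, 0.0363, 0, 0, 0, -0.02, 0.0363, 0, 0, 0, -0.02, 0.0363, 0, 0, 0, -0.0175, 0.03, 0, 0, 0, -0.0113, 0.0175, 0, 0, 0, -0.005, 0.0075, 0, 0, 0, 0, 0, 0, 0, 0, 0, 0, 0, 0, 0, 0, 0, 0, 0]}}

```text
time: 21.6
tool_pos: [0.603, -0.1129, 0.1289]
ee_rot: [-3.142, -0.002, 3.141]
wrist_force: [-0.1, -0.4, -2.5]
width: 0.0171
finger_force: 30.0
```

>>> {"method": "move_tool", "body": {"rows": [0, 0, 0, 0.0188, 0, 0, 0, 0, 0.0313, 0, 0, 0, 0, 0.025, 0, 0, 0, 0, 0.0125, 0, 0, 0, 0, 0.0063, 0, 0, 0, 0, 0, 0, 0, 0, 0, 0, 0, 0, 0, 0, 0, 0, 0, 0, 0, 0, 0]}}

```text
time: 22.35
tool_pos: [0.605, -0.1125, 0.0568]
ee_rot: [-3.141, 0.003, -3.142]
wrist_force: [0.1, 0.3, -2.6]
width: 0.017
finger_force: 30.0
```

Run:
```python
from h import *
u,v=293,210;s=snapshot("side"); cv2.imwrite("pics/c2.png",cv2.resize(s["color"][v-45:v+45,u-45:u+45],None,fx=5,fy=5,interpolation=2))
```

```text
(no output)
```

View pics/c2.png

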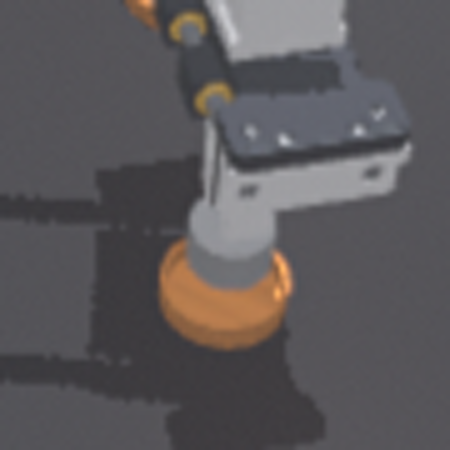

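Weight_c is over cup_c with its underside at about 27 mm. I'll lower it.

In the tool's units: 0.005 m / 0.8 = 0.0063, 0.004 m / 0.8 = 0.005.

>>> {"method": "move_tool", "body": {"rows": [0, 0, -0.0013, 0.0063, 0, 0, 0, 0, 0.0063, 0, 0, 0, 0, 0.005, 0, 0, 0, 0, 0.0038, 0, 0, 0, 0, 0.0025, 0, 0, 0, 0, 0.0013, 0, 0, 0, 0, 0, 0, 0, 0, 0, 0, 0, 0, 0, 0, 0, 0]}}

```text
time: 23.15
tool_pos: [0.6041, -0.1131, 0.035]
ee_rot: [3.142, 0.0, -3.141]
wrist_force: [0.1, -0.1, -2.4]
width: 0.0174
finger_force: 30.0
```

>>> {"method": "move_tool", "body": {"rows": [0, 0, 0, 0.0013, 0, 0, 0, 0, 0, 0, 0, 0, 0, 0, 0]}}

```text
time: 23.4
tool_pos: [0.6043, -0.1131, 0.0349]
ee_rot: [-3.142, 0.001, -3.141]
wrist_force: [-0.8, 1.0, 2.3]
width: 0.017
finger_force: 30.0
```

>>> {"method": "move_tool", "body": {"rows": [0, 0, 0, 0.0013, 0, 0, 0, 0, 0, 0, 0, 0, 0, 0, 0]}}

```text
time: 23.65
tool_pos: [0.6045, -0.113, 0.0348]
ee_rot: [-3.142, 0.002, -3.141]
wrist_force: [-3.3, 2.5, 7.2]
width: 0.017
finger_force: 30.0
```

In the tool's units: -0.03 m / 0.8 = -0.0375, -0.02 m / 0.8 = -0.025.

>>> {"method": "move_tool", "body": {"rows": [0.04, 0, 0, 0, 0, 0.04, 0, 0, 0, 0, 0.04, 0, 0, 0, 0, 0.04, 0, 0, 0, 0, 0.04, 0, 0, 0, 0, 0.04, 0, 0, -0.0125, 0, 0.04, 0, 0, -0.025, 0, 0.04, 0, 0, -0.0375, 0, 0.04, 0, 0, -0.0375, 0, 0.04, 0, 0, 0, 0, 0.04, 0, 0, 0, 0]}}

```text
time: 24.57
tool_pos: [0.6058, -0.1137, 0.1267]
ee_rot: [-3.14, 0.007, -3.141]
wrist_force: [-1.4, -0.6, -0.6]
width: 0.0401
finger_force: 0.0
```

>>> {"method": "move_tool", "body": {"rows": [0.04, 0.0125, -0.0063, 0, 0, 0.04, 0.025, -0.0138, 0, 0, 0.04, 0.0313, -0.0169, 0, 0, 0.04, 0.0313, -0.0169, 0, 0, 0.04, 0.0313, -0.0169, 0, 0, 0.04, 0.025, -0.0138, 0, 0, 0.04, 0.0163, -0.0088, 0, 0, 0.04, 0.0075, -0.0038, 0, 0, 0.04, 0, 0, 0, 0, 0.04, 0, 0, 0, 0, 0.04, 0, 0, 0, 0, 0.04, 0, 0, 0, 0]}}

```text
time: 25.57
tool_pos: [0.4607, -0.1902, 0.1228]
ee_rot: [3.141, 0.0, -3.14]
wrist_force: [0.4, -0.6, -0.0]
width: 0.0401
finger_force: 0.0
```

Run:
```python
from h import *
im=[]
for u,v in((293,210),(236,245)):
    s=snapshot("side"); im.append(cv2.resize(s["color"][v-45:v+45,u-45:u+45],None,fx=4.4,fy=4.4,interpolation=2))
cv2.imwrite("pics/d1.png",np.hstack(im))
```

```text
(no output)
```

View pics/d1.png

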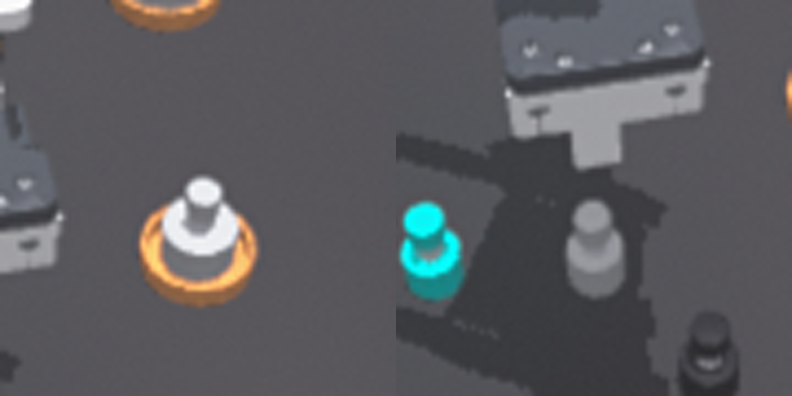

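Weight_c stands in cup_c, and the gripper is over the steel weight_d, clear of both look-alikes.

In the tool's units: 0.03 m / 0.8 = 0.0375, 0.02 m / 0.8 = 0.025.

>>> {"method": "move_tool", "body": {"rows": [0.04, 0, 0, 0.025, 0, 0.04, 0, 0, 0.0375, 0, 0.04, 0, 0, 0.025, 0, 0.04, 0, 0, 0.015, 0, 0.04, 0, 0, 0.0088, 0, 0.04, 0, 0, 0.0038, 0, 0.04, 0, 0, 0, 0, 0.04, 0, 0, 0, 0, 0.04, 0, 0, 0, 0]}}

```text
time: 26.42
tool_pos: [0.4609, -0.1911, 0.0323]
ee_rot: [-3.14, 0.002, -3.141]
wrist_force: [-1.0, 0.1, 0.3]
width: 0.0397
finger_force: 0.0
```

>>> {"method": "move_tool", "body": {"rows": [0, 0, 0, 0, 0, 0, 0, 0, 0, 0, 0, 0, 0, 0, 0, 0, 0, 0, 0, 0, 0, 0, 0, 0, 0, 0, 0, 0, 0, 0]}}

```text
time: 26.92
tool_pos: [0.4602, -0.1907, 0.0313]
ee_rot: [-3.142, 0.001, -3.141]
wrist_force: [-0.8, 0.8, 0.9]
width: 0.0173
finger_force: 30.0
```

>>> {"method": "move_tool", "body": {"rows": [0, 0, 0, -0.0063, 0, 0, 0, 0, -0.0125, 0, 0, 0, 0, -0.025, 0, 0, 0, 0, -0.0313, 0, 0, 0, 0, -0.0375, 0, 0, 0, 0, -0.025, 0, 0, 0, 0, 0, 0, 0, 0, 0, 0, 0]}}

```text
time: 27.58
tool_pos: [0.4607, -0.191, 0.1424]
ee_rot: [-3.14, 0.003, -3.141]
wrist_force: [-0.3, 0.5, -1.0]
width: 0.0172
finger_force: 30.0
```

In the tool's units: 0.033 m / 0.8 = 0.0413, 0.026 m / 0.8 = 0.0325.

>>> {"method": "move_tool", "body": {"rows": [0, -0.0075, 0.0175, 0, 0, 0, -0.0125, 0.0325, 0, 0, 0, -0.0163, 0.0413, 0, 0, 0, -0.0163, 0.0413, 0, 0, 0, -0.0163, 0.0413, 0, 0, 0, -0.0163, 0.0413, 0, 0, 0, -0.0163, 0.0413, 0, 0, 0, -0.0163, 0.0413, 0, 0, 0, -0.0163, 0.0413, 0, 0, 0, -0.0163, 0.0413, 0, 0, 0, -0.0163, 0.0413, 0, 0, 0, -0.0163, 0.0413, 0, 0, 0, -0.0125, 0.0325, 0, 0, 0, -0.0075, 0.0188, 0, 0, 0, -0.0038, 0.01, 0, 0, 0, 0, 0, 0, 0, 0, 0, 0, 0, 0, 0, 0, 0, 0, 0]}}

```text
time: 29.08
tool_pos: [0.6243, 0.227, 0.1402]
ee_rot: [-3.141, -0.002, 3.141]
wrist_force: [0.8, 0.2, -0.5]
width: 0.0174
finger_force: 30.0
```

>>> {"method": "move_tool", "body": {"rows": [0, 0, 0, 0.0188, 0, 0, 0, 0, 0.0313, 0, 0, 0, 0, 0.025, 0, 0, 0, 0, 0.0125, 0, 0, 0, 0, 0.0063, 0, 0, 0, 0, 0, 0, 0, 0, 0, 0, 0, 0, 0, 0, 0, 0, 0, 0, 0, 0, 0]}}

```text
time: 29.83
tool_pos: [0.6259, 0.2286, 0.0679]
ee_rot: [3.141, 0.003, -3.141]
wrist_force: [0.5, 0.4, -1.1]
width: 0.0174
finger_force: 30.0
```

In the tool's units: 0.008 m / 0.8 = 0.01, 0.006 m / 0.8 = 0.0075.

>>> {"method": "move_tool", "body": {"rows": [0, 0, 0, 0.01, 0, 0, 0, 0, 0.0075, 0, 0, 0, 0, 0, 0, 0, 0, 0, 0, 0, 0, 0, 0, 0, 0]}}

```text
time: 30.25
tool_pos: [0.6247, 0.2284, 0.0516]
ee_rot: [-3.141, -0.001, -3.141]
wrist_force: [-0.6, -1.0, -0.6]
width: 0.017
finger_force: 30.0
```

Run:
```python
from h import *
u,v=270,125;s=snapshot("side"); cv2.imwrite("pics/d2.png",cv2.resize(s["color"][v-45:v+45,u-45:u+45],None,fx=5,fy=5,interpolation=2))
```

```text
(no output)
```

View pics/d2.png

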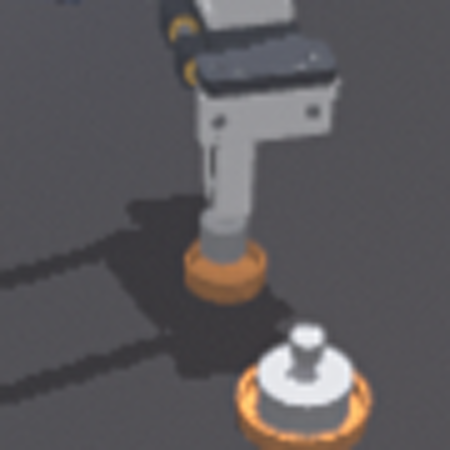

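Weight_d is centred over cup_d, and weight_b stands flat in its cup. I'll lower weight_d.

In the tool's units: 0.004 m / 0.8 = 0.005, 0.003 m / 0.8 = 0.0038.

>>> {"method": "move_tool", "body": {"rows": [0, 0, 0, 0.005, 0, 0, 0, 0, 0.005, 0, 0, 0, 0, 0.0038, 0, 0, 0, 0, 0.0025, 0, 0, 0, 0, 0.0013, 0, 0, 0, 0, 0, 0, 0, 0, 0, 0, 0, 0, 0, 0, 0, 0]}}

```text
time: 30.97
tool_pos: [0.625, 0.2285, 0.0382]
ee_rot: [3.141, 0.0, -3.141]
wrist_force: [-0.6, 0.2, -1.6]
width: 0.0172
finger_force: 30.0
```

>>> {"method": "move_tool", "body": {"rows": [0, 0, 0, 0.0013, 0, 0, 0, 0, 0, 0, 0, 0, 0, 0, 0]}}

```text
time: 31.22
tool_pos: [0.6249, 0.2284, 0.037]
ee_rot: [3.142, 0.0, -3.141]
wrist_force: [-0.2, -0.8, -0.3]
width: 0.0171
finger_force: 30.0
```

>>> {"method": "move_tool", "body": {"rows": [0, 0, 0, 0.0013, 0, 0, 0, 0, 0, 0, 0, 0, 0, 0, 0]}}

```text
time: 31.47
tool_pos: [0.6251, 0.2285, 0.0364]
ee_rot: [3.141, 0.001, -3.141]
wrist_force: [-0.1, -0.1, 0.2]
width: 0.017
finger_force: 30.0
```

In the tool's units: 0.0005 m / 0.8 = 0.0006.

>>> {"method": "move_tool", "body": {"rows": [0, 0, 0, 0.0006, 0, 0, 0, 0, 0, 0, 0, 0, 0, 0, 0]}}

```text
time: 31.72
tool_pos: [0.6252, 0.2285, 0.0363]
ee_rot: [3.141, 0.001, -3.141]
wrist_force: [-0.1, 0.6, 3.8]
width: 0.0172
finger_force: 30.0
```

>>> {"method": "move_tool", "body": {"rows": [0.04, 0, 0, 0, 0, 0.04, 0, 0, 0, 0, 0.04, 0, 0, 0, 0, 0.04, 0, 0, 0, 0, 0.04, 0, 0, 0, 0, 0.04, 0, 0, -0.0125, 0, 0.04, 0, 0, -0.025, 0, 0.04, 0, 0, -0.0375, 0, 0.04, 0, 0, -0.05, 0, 0.04, 0, 0, -0.0375, 0, 0.04, 0, 0, -0.0375, 0, 0.04, 0.0375, 0.025, 0, 0, 0.04, 0.0375, 0.025, 0, 0, 0.04, 0.0375, 0.025, 0, 0, 0.04, 0.0375, 0.025, 0, 0, 0.04, 0.0375, 0.025, 0, 0, 0.04, 0.0375, 0.025, 0, 0, 0.04, 0, 0, 0, 0, 0.04, 0, 0, 0, 0, 0.04, 0, 0, 0, 0]}}

```text
time: 33.38
tool_pos: [0.4453, 0.3483, 0.1962]
ee_rot: [3.141, 0.002, -3.141]
wrist_force: [0.2, -0.8, 0.3]
width: 0.0401
finger_force: 0.0
```

Run:
```python
from h import *
s=snapshot("side")["color"][90:370,150:400]; t=snapshot("top")["color"][120:270,90:440]
cv2.imwrite("pics/end.png",cv2.resize(s,None,fx=2.1,fy=2.1,interpolation=2)); cv2.imwrite("pics/endt.png",cv2.resize(t,None,fx=2.2,fy=2.2,interpolation=2))
```

```text
(no output)
```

View pics/end.png

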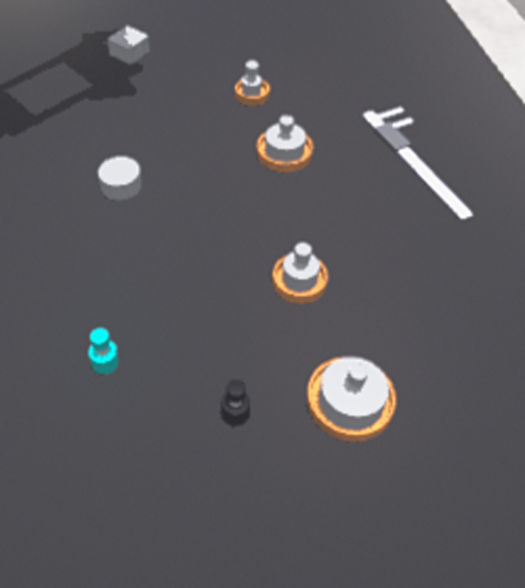

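View pics/endt.png

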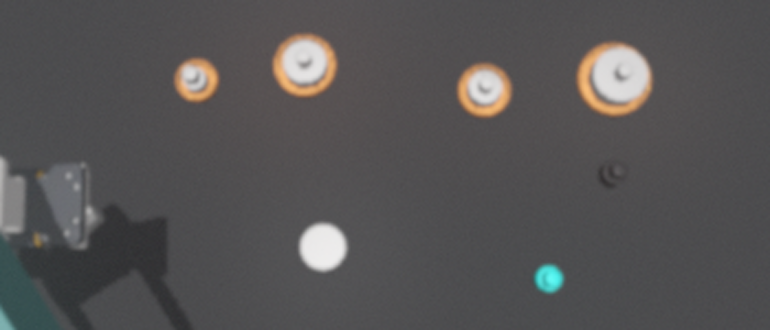

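All four weights look seated. Weight_a appears off-centre, so I'll check it numerically for tilt before handing in.

Run:
```python
from h import *
cup=dict(a=(614.4,-267.8),b=(641,98.8),c=(604.7,-113.6),d=(626,228))
for n in("top","side"):
    s=snapshot(n);h=cv2.cvtColor(s["color"],cv2.COLOR_BGR2HSV); st=((h[...,2]>(115))&(h[...,1]<70)).astype(float)
    for k in"abcd":
        P=np.array([*cup[k],20])/1e3; r,e=fit(s,st,proj(s,[P])[0],wp(k,.005),.02); print(n,k,r-cup[k],e)
```

```text
top a [ 2.93308449 -6.10201454] 18.23924644367551
top b [ 1.76974487 -2.02096558] 14.306651287966165
top c [ 2.47269964 -0.86321402] 9.303206459054207
top d [0.65165472 0.85590982] 11.673771626297578
side a [ 0.45005131 -0.65472507] 155.93619377162628
side b [0.31800052 2.79686037] 95.55717031910802
side c [0.51159147 2.76212577] 76.85736255286429
side d [-0.97824097  3.57131958] 135.1427450980392
```

Weight_a's offset is about 5 mm, within its 7 mm clearance. It touched down at z=0.0407 against 0.0406 expected for the cup floor, so it stands flat. I'm handing in.

```bash
python3 -c "
from bench import *;print(close_job())"
```

```text
the job is handed in; nothing more can be done
None
```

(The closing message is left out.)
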